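Unlatch the vial meter, take out the measured vial and shut the chamber again

TASK

The bench meter has finished with the vial in its sample chamber. Slide the small thumb latch sideways to let the sprung chamber cover fly open (the latch gives one way only and nothing shows which, so feel for it gently instead of shoving the meter along the bench), take the vial out and stand it in a free place of the vial rack, then shut the cover until it stays latched by itself. Leave the rack and the vials already in it as they are.

Things in the scene. Friction and masses are not known exactly. Their poses are not given: they have to be found in the camera images.
- meter: Bench vial meter: white and grey box, 186 x 168 x 60 mm (x, y, z), 2 kg, loose on rubber feet (10 N sideways at the latch can shove it). Origin: centre of its underside; x from its latch side, nearest the robot, to its hinge side, y left, z up. On its flat deck, 60 mm up: black chamber cover (96 x 84 mm, x -34 to +62 mm, top at 92 mm), thumb latch before it, flush display and keys at the right.
- latch_grip (a point): Top centre of the thumb latch, a black ribbed ridge 20 mm (meter x) by 11 mm (y), 14 mm high, on a slide plate 30 mm wide and 4 mm high; at rest at x = -68 mm, y = 0. It slides along the meter's y and springs back. One way, unmarked and drawn anew each start, it goes 16 mm at 1 to 4 N and frees the cover at 10 to 12 mm; the other way it stops dead after 2 mm. Pinch it across y or push it.
- cover (a joint): Opening angle of the chamber cover, rad: 0 shut, 1.8 fully open, leaning back. Once released, its spring swings it up to 1.8 within a second and holds it there; about 2 N at the front edge push it down again. The last 10 mm also push a spring catch aside: press down near the front edge with about 5 N until the catch snaps in; it then stays under 0.03 by itself.
- cover_rim (a point): Middle of the cover's top front edge, moves with the cover (under which a sprung steel pawl hangs): 96 mm from the hinge line along the cover, 26 mm to its outer side. Shut, it is 92 mm above the worktop. Fully open, it is about 47 mm beyond the hinge (meter x) and 88 mm above it, the cover's outer face turned away from the latch: to shut it, reach behind it and draw it over.
- cover_hinge (a point): Middle of the cover's hinge line, along the meter's y, 62 mm in x from the meter's origin and 66 mm above the worktop. The cover turns about it, front edge up and over towards the meter's +x.
- front_edge (a point): Middle of the meter's lower front edge, 98 mm in -x from the meter's origin, 10 mm above the worktop.
- well (a point): Centre of the floor of the sample well, 10 mm in x from the meter's origin, 20 mm above the worktop: a round upright well of 31 mm bore whose mouth is in the deck, 60 mm above the worktop.
- vial: The measured vial, upright in the well under the cover: glass, 27 mm across, 61 mm tall, 32 g, with a screw cap 24 mm across from 49 to 61 mm above its base. Origin: centre of its base, z up. In the well its top stands 21 mm above the deck.
- rack: Clear vial rack, 84 x 126 x 34 mm (x, y, z), 0.3 kg, loose. Origin: centre of its underside. 2 x 3 places with square openings 31 mm wide, centred at x = -19.5 and +19.5 mm, y = -40, 0 and +40 mm; a vial passes the top plate (34 mm up) and stands on the base plate, 5 mm up. The two places at y = -40 mm are taken, the other four free.
- stored_a: A stored vial of the same size in the rack, at x = -19.5, y = -40 mm in the rack's frame. Origin: centre of its base.
- stored_b: A stored vial of the same size in the rack, at x = +19.5, y = -40 mm in the rack's frame. Origin: centre of its base.
Mind the look-alikes: they are no part of the job. What is shaped like the stored_b but orange or pink is not meant.

How it is judged (in metres and radians):
On the way, in this order (a step that is already met when the one before it is completed fails the run):
1. the cover has sprung open with the vial still in the well (value of joint cover above 1.4 rad and distance between vial and well below 0.012 m), for 0.1 s.
2. the vial stands in a place of the rack, on its base plate (z of vial in the frame of rack below 0.009 m and x of vial in the frame of rack between -0.034 and 0.034 m and y of vial in the frame of rack between -0.056 and 0.056 m and angle between vial's own z axis and vertical below 0.25 rad), for 0.2 s.
At the end, for the whole second after the job is handed in: The cover is shut and held by its catch (under 0.04 rad with nothing touching it); the measured vial stands upright (within 0.25 rad) and at rest in one of the rack's places, its base within 9 mm of the rack's underside; both stored vials still stand in the rack; rack and meter stand flat (all of step 2 and value of joint cover below 0.04 rad and linear speed of vial below 0.02 m/s and z of each of stored_a, stored_b in the frame of rack below 0.009 m and x of stored_a in the frame of rack between -0.034 and 0.034 m and y of stored_a in the frame of rack between -0.056 and 0.056 m and angle between each of stored_a, stored_b's own z axis and vertical below 0.25 rad and x of stored_b in the frame of rack between -0.034 and 0.034 m and y of stored_b in the frame of rack between -0.056 and 0.056 m and angle between each of rack, meter's own z axis and vertical below 0.05 rad).
It fails at once if the meter is shoved or twisted round by more than 5 mm on the bench (distance of any of meter, front_edge from where it was at the start of the episode above 0.005 m).
It fails at once if the rack is pushed more than 30 mm from where it stood (distance of rack from where it was at the start of the episode above 0.03 m).
It fails at once if a stored vial is pulled out of the rack (z of any of stored_a, stored_b in the frame of rack above 0.015 m).
It also fails if it takes over 54 s, if anything falls off the work surface, if the arm or the gripper's body presses on something with over 40 N, if the wrist force passes 120 N, or if a joint passes its speed limit or range.

ROBOT

A 6-joint arm with a two-finger parallel gripper is mounted at the origin on a cart in front of the work surface, level with it; the furniture and walls round the work are solid. World frame = base frame: x ahead of the robot, y to its left, z up, the work surface at z = 0. Lengths are in m, angles in degrees, forces in N, time in s.
With the tool pointing down it reaches from about 0.325 to 0.75 m from the base axis. Payload 7.6 kg.
Tool frame: the origin (TCP) lies at the very end of the fingers, on their centre line; the grasp point (between the pads) lies ctrl.tcp_to_grasp behind it (ctrl.tcp_to_grasp is the distance from the TCP to the grasp point, in m); z points along the fingers, y is the direction in which the jaws open and shut (so a half turn about z gives the same grasp; the last joint's range is limited). The gripper opens to 85 mm and grips with 20 to 120 N. Pads are 22 mm wide; open, the fingers measure 114 mm over their backs; the gripper's body (76 mm by 85 mm) begins 54 mm behind the grasp point. The pads swing forward as they close: fully open they stand 13 mm farther back than shut.
Start: joints at [72.004, 2.991, 80.254, -0, 96.75, -4.028], TCP at [0.127, 0.51, 0.206] pointing down, gripper open.
Joint ranges: [-166.34, 166.34], [-52.06, 124.39], [6.96, 135.62], [-60.46, 240.46], [14.63, 156.25], [-167.68, 167.68]. Speed limits (degrees/s): [147.25, 147.25, 172.46, 180, 180, 180].

INTERFACE

Orientations are given as [roll, pitch, yaw] about the fixed x, y, z axes, in that order (R = Rz(yaw) Ry(pitch) Rx(roll)).
In Python, from station import read_state, optics, ticket, ctrl gives the robot as it stands. The module is installed in compiled form; this text tells all that it offers.
- The arm moves only by the tool arm_command, never from a script. Its argument "series" is a list that holds one entry, the list of rows, each a list of 5 numbers: the gripper's target within -1 to 1 (fully open at 1, half-way at 0, shut at -1), then the shift along the world's x, y, z in cm, then the turn about the world's z in rad. A call has 1 to 10 rows; each row shifts and turns the commanded pose from where the row before left it; what a row does not reach is not made up. A row lasts 1/10 s, in which the tool goes at most 50 mm and 8.59 degrees, less where a joint would pass 70% of its speed; a pose out of reach is approached as far as the arm can. A call with a gripper value outside its range is refused whole. The fingers move at their own pace and stop on an object; "squeeze" is the grip in N (left out, the last holds). Time passes only in rows, so rows that do not move let the fingers close. It gives the time, the measured TCP pose, the force and the opening at its end, in the units of the state.
- read_state(): the state, without advancing time (a new reading comes with each control period).
- optics.grab_frame(name): name is "side" or "top" or "wrist"; returns a dict with "frame" (480x640x3 uint8, red, green, blue), "intrinsics" (3x3 intrinsics, pixels), "dist" ([k1, k2, p1, p2, k3] as OpenCV has them; the pictures are not rectified), "position" and "attitude" of the camera in the world. Camera axes: x right, y down, z forward; pixel columns grow to the right and rows downward; lengths in m; the calibration is good to about 2 mm. A picture is of the moment at which its call begins. There is no depth.
- ticket.job_done(): hands the job in, once; it reports no verdict.
The state is a dict: "time": time; "qpos": joint angles; "qvel": joint speeds; "effort": joint torques, N m; "position": TCP position; "eef_rot": TCP orientation; "ft_force": force on the tool from outside, world axes, zero at the start; "ft_torque": the same for the moment, N m; "grip_width": finger opening in m.
Only numpy, scipy, OpenCV 4.12 (cv2) and the standard library are available. Lean on these libraries where they do the work, as an engineer would, in place of code of your own. Each camera call takes 0.05 s, during which the arm holds its last target. There are 200 camera calls.

## Working session

There is one attempt and no reset: what is moved stays moved. The work goes in short steps, Python scripts to look and compute and a tool call to move; the robot and the scene stay as the last step left them, time stands still between calls to the robot, and variables do not carry over. Pictures are saved under pics/ and viewed, about 8 in all and at most 12, crops included, and the job is handed in when it is done.

Besides the shell and the picture viewer there is one more tool, called as name(argument=value, ...) on one line, values as JSON. arm_command: Moves the arm, as the interface text tells. Its arguments: {"type":"object","properties":{"series":{"type":"array"},"squeeze":{"type":"number"}},"required":["series"]}

```bash
mkdir -p pics; cat > h.py <<'E'
import numpy as np,cv2
from station import read_state,optics,ticket,ctrl
from scipy.spatial.transform import Rotation as R
def snap(n,f):
    d=optics.grab_frame(n); cv2.imwrite('pics/'+f+'.png',d['frame'][:,:,::-1])
    np.savez('pics/'+f+'.npz',**{k:np.array(v) for k,v in d.items()}); return d
def rot(d):
    a=np.array(d['attitude'],float)
    return a if a.shape==(3,3) else (R.from_quat(a).as_matrix() if a.size==4 else R.from_euler('xyz',a,degrees=True).as_matrix())
def ray(d,uv):
    p=cv2.undistortPoints(np.array([[uv]],float),d['intrinsics'],d['dist'])[0,0]
    return np.array(d['position']),rot(d)@np.array([p[0],p[1],1])
def onz(d,uv,z):
    o,r=ray(d,uv); return o+r*(z-o[2])/r[2]
def proj(d,P):
    Rm=rot(d); return cv2.projectPoints((np.atleast_2d(P)-d['position'])@Rm,np.zeros(3),np.zeros(3),d['intrinsics'],d['dist'])[0][:,0]
def load(f): return dict(np.load('pics/'+f+'.npz'))
E
python3 - <<'E'
from h import *
for n in('top','side','wrist'):
    d=snap(n,n+'0'); print(n,d['position'],d['attitude'])
s=read_state(); print(s,ctrl.tcp_to_grasp)
E
```

```text
top [0.35476323 0.00446674 0.93383689] [-170.00658346   -0.45276277  -90.19351221]
side [ 0.23091697 -0.72002698  0.51894402] [-118.88842822    0.37060379  -23.76014889]
wrist [0.0555509  0.52643866 0.37233348] [1.63363504e+02 9.27341422e-02 7.60328116e+01]
{'time': 0.15, 'qpos': array([ 7.20034361e+01,  3.01884517e+00,  8.02994581e+01, -2.53749063e-03,
        9.67500764e+01, -4.02671286e+00]), 'qvel': array([-0.04043192, -0.08353432, -0.1827078 , -0.02487226,  0.01098548,
        0.1032692 ]), 'effort': array([ 6.80230678e-04, -3.81951034e+01, -3.60424840e+01, -7.54177427e-05,
        4.65273726e-03, -4.22080018e-05]), 'position': array([0.12664078, 0.50922927, 0.20556844]), 'eef_rot': array([-1.79931612e+02, -2.28769049e-03,  1.66029851e+02]), 'ft_force': array([-0.2746842 , -0.8253535 , -0.40196329]), 'ft_torque': array([-0.00753383,  0.02206521, -0.01652735]), 'grip_width': 0.08522919133701723} 0.0187
```

View pics/top0.png

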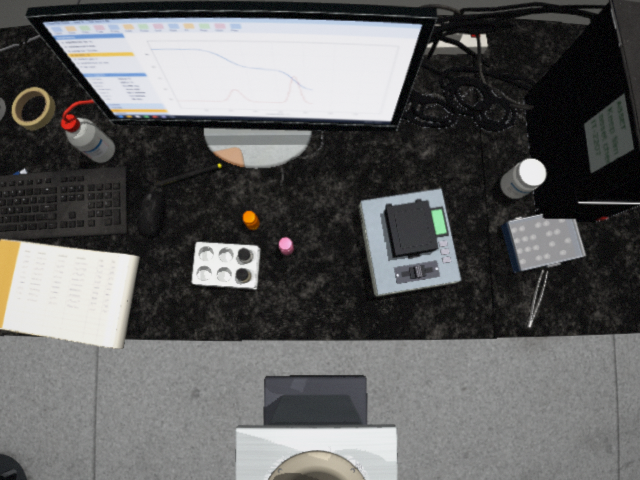

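View pics/side0.png

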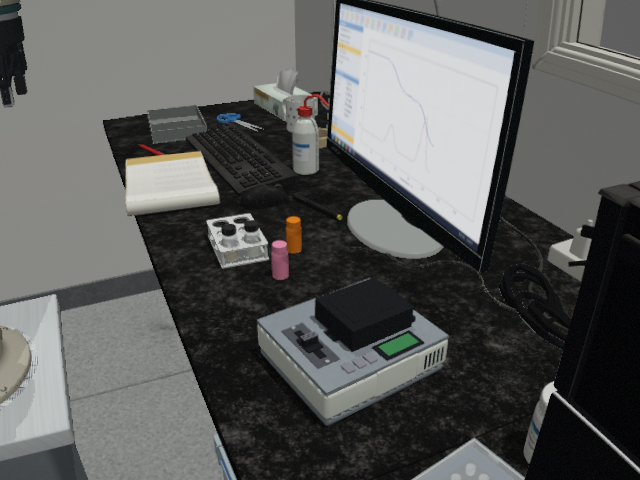

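The top view shows the meter at about (410,242), its latch at about (417,271), and the rack at (226,266). The two dark-capped stored vials are at the right, (244,255) and (243,275). The orange (250,220) and pink (286,246) vials outside the rack are look-alikes. I'll enlarge both areas to confirm.

```bash
python3 - <<'E'
import cv2,numpy as np
a=cv2.imread('pics/top0.png')
m=cv2.resize(a[180:305,350:470],None,fx=4.5,fy=4.5,interpolation=3)
r=cv2.resize(a[205:300,180:300],None,fx=4.5,fy=4.5,interpolation=3)
print(m.shape,r.shape)
c=np.zeros((563,800,3),np.uint8)
cv2.imwrite('pics/m.png',m);cv2.imwrite('pics/r.png',r)
E
```

```text
(562, 540, 3) (428, 540, 3)
```

View pics/m.png

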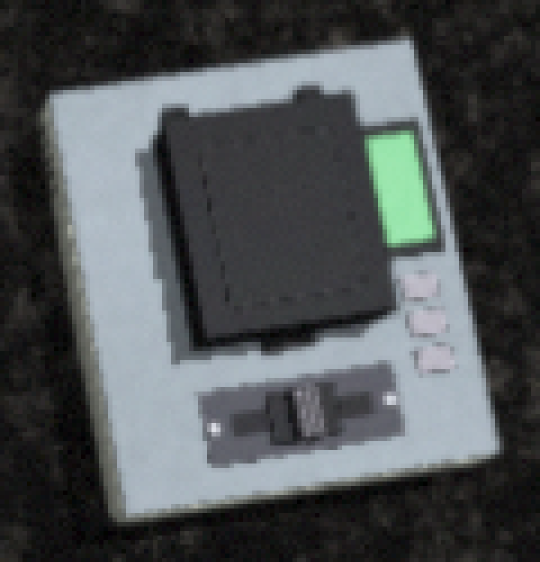

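View pics/r.png

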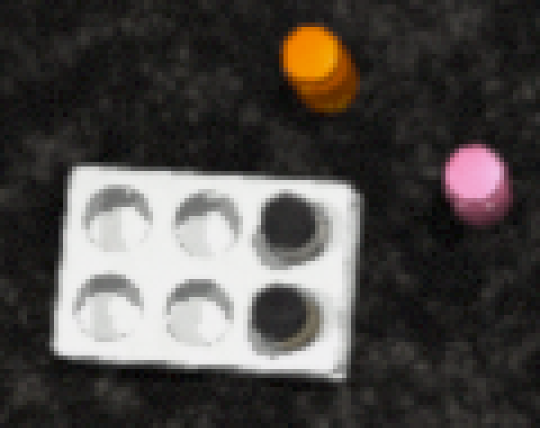

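```bash
cat >> h.py <<'E'
def fit(loc,w):
    l=loc-loc.mean(0);v=w-w.mean(0)
    th=np.arctan2((l[:,0]*v[:,1]-l[:,1]*v[:,0]).sum(),(l*v).sum())
    M=np.array([[np.cos(th),-np.sin(th)],[np.sin(th),np.cos(th)]])
    t=w.mean(0)-M@loc.mean(0); return th,M,t,w-(loc@M.T+t)
E
python3 - <<'E'
from h import *
d=load('top0')
px=np.array([(47,92),(412,40),(500,455),(115,522)])/4.5+[350,180]
w=np.array([onz(d,p,.06)[:2] for p in px])
l=np.array([(.093,.084),(.093,-.084),(-.093,-.084),(-.093,.084)])
th,M,t,e=fit(l,w);print('meter',np.degrees(th),t,e*1000)
for n,q in dict(latch=(-.068,0),well=(.01,0),hinge=(.062,0),rim=(-.034,0)).items(): print(n,M@q+t)
p=np.array([310,385])/4.5+[350,180]; print('latch px',(M.T@(onz(d,p,.078)[:2]-t)))
p=np.array([[165,140],[355,95],[393,310],[205,345]])/4.5+[350,180]; print('cover',[(M.T@(onz(d,q,.092)[:2]-t)).round(4) for q in p])
px=np.array([(117,220),(208,225),(109,306),(199,312)])/4.5+[180,205]
w=np.array([onz(d,p,.034)[:2] for p in px])
l=np.array([(.0195,.04),(.0195,0),(-.0195,.04),(-.0195,0)])
th,M,t,e=fit(l,w);print('rack',np.degrees(th),t,e*1000)
px=np.array([(70,165),(358,190),(345,375),(55,353)])/4.5+[180,205]
w=np.array([onz(d,p,.034)[:2] for p in px])
l=np.array([(.042,.063),(.042,-.063),(-.042,-.063),(-.042,.063)])
th,M,t,e=fit(l,w);print('rack',np.degrees(th),t,e*1000)
E
```

```text
meter 8.548470947771083 [ 0.51235968 -0.18276523] [[ 1.50302457 -1.46859015]
 [ 0.93211172  0.98592625]
 [-0.07374858 -0.44524375]
 [-2.36138771  0.92790764]]
latch [ 0.44511513 -0.19287316]
well [ 0.52224858 -0.18127877]
hinge [ 0.57367089 -0.17354918]
rim [ 0.4787374 -0.1878192]
latch px [-0.05211354 -0.00358147]
cover [array([0.0582, 0.0411]), array([ 0.0656, -0.043 ]), array([-0.0278, -0.0408]), array([-0.0302,  0.0402])]
rack -3.590308127729237 [0.46960487 0.18085455] [[-0.34685666  0.38672967]
 [-0.11432163 -0.45683792]
 [ 0.28151985  0.11103044]
 [ 0.17965844 -0.04092218]]
rack -4.037394435286352 [0.46885837 0.17939585] [[ 0.84651062  2.84255134]
 [-1.78875046 -0.72169836]
 [ 0.20257504 -2.34719368]
 [ 0.7396648   0.22634071]]
```

arm_command(series=[[[-0.5,3.4,-3.25,0,0.13],[-0.5,3.4,-3.25,0,0.13],[-0.5,3.4,-3.25,0,0.133],[-0.5,3.4,-3.25,0,0],[-0.5,3.4,-3.25,0,0],[-0.5,3.4,-3.25,0,0],[-0.5,3.4,-3.25,0,0],[-0.5,3.4,-3.25,0,0]]], squeeze=20)

```text
time: 0.95
position: [0.3983, 0.2493, 0.2062]
eef_rot: [180.0, 0.0, -171.8]
ft_force: [0.2, 1.1, 0.4]
grip_width: 0.0216
```

arm_command(series=[[[-0.5,0.4,-4.9,0,0],[-0.5,0.4,-4.9,0,0],[-0.5,0.4,-4.9,0,0],[-0.5,0.4,-4.9,0,0],[-0.5,0.4,-4.9,0,0],[-0.5,0.4,-4.9,-1,0],[-0.5,0.4,-4.9,-1,0],[-0.5,0.4,-4.9,-1,0],[-0.5,0.4,-4.9,-1,0],[-0.5,0,0,0,0]]])

```text
time: 1.95
position: [0.4318, -0.1936, 0.164]
eef_rot: [179.9, -0.2, -172.1]
ft_force: [0.9, 0.3, -0.2]
grip_width: 0.0215
```

```bash
python3 - <<'E'
from h import *
s=read_state();print(s['time'],s['position'],s['eef_rot'],s['grip_width'],s['ft_force'])
d=snap('wrist','w1')
a,b=load('top0'),load('side0')
for u,v in [((395,128),(487,262)),((436,12),(532,42))]:
    o1,r1=ray(a,u);o2,r2=ray(b,v)
    k=np.linalg.lstsq(np.c_[r1,-r2],o2-o1,rcond=None)[0];print('monitor',o1+r1*k[0],o2+r2*k[1])
E
```

```text
1.95 [ 0.43184642 -0.19364201  0.16404209] [ 179.93581797   -0.20696203 -172.13798679] 0.021504873617863275 [ 0.90562534  0.28473407 -0.23275405]
monitor [ 0.73654765 -0.15744896  0.08414216] [ 0.74467647 -0.16151492  0.08856939]
monitor [ 0.76825257 -0.16232721  0.3988223 ] [ 0.76890413 -0.16281568  0.39947814]
```

View pics/w1.png

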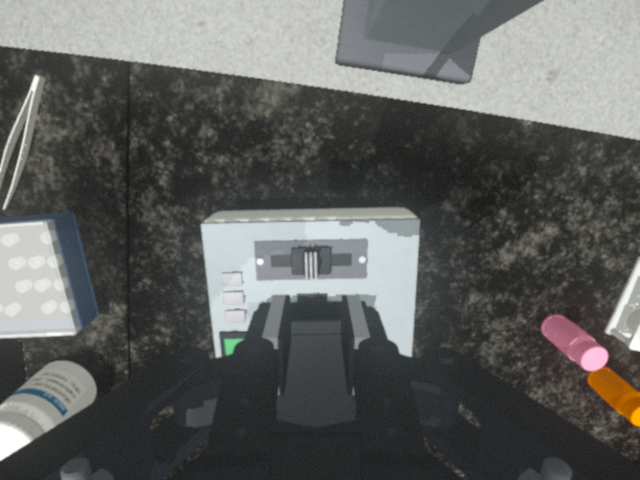

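The wrist view has the robot side up. The ridge is at about (311,262), and the deck front corners are at (203,222) and (418,220).

```bash
python3 - <<'E'
from h import *
d=load('w1')
print(d['position'],d['attitude'])
a,b=onz(d,(203,222),.06),onz(d,(418,220),.06)
v=(b-a)[:2];print('front',a,b,np.linalg.norm(v),'yaw',np.degrees(np.arctan2(-v[0],v[1])))
for p in [(311,262),(311,246),(311,277)]: print('ridge',[onz(d,p,z)[:2].round(4) for z in(.074,.078)])
print('plate',onz(d,(256,259),.064),onz(d,(367,259),.064))
print('tcp',proj(d,read_state()['position']))
E
```

```text
[ 0.35987257 -0.20422663  0.33115336] [ 1.63574089e+02 -4.45179560e-02  9.78658503e+01]
front [ 0.43224312 -0.27880341  0.06      ] [ 0.4088487  -0.12030522  0.06      ] 0.1602154052912925 yaw 8.39626318585099
ridge [array([ 0.4476, -0.1953]), array([ 0.4463, -0.1954])]
ridge [array([ 0.4356, -0.1969]), array([ 0.4344, -0.197 ])]
ridge [array([ 0.4592, -0.1937]), array([ 0.4576, -0.1939])]
plate [ 0.45435887 -0.23636261  0.064     ] [ 0.44291906 -0.15342156  0.064     ]
tcp [[321.34176534 294.35213431]]
```

arm_command(series=[[[-0.5,0.45,-0.08,-3.5,0.005],[-0.5,0.45,-0.07,-3.5,0.004],[-0.5,0,0,0,0],[-0.5,0,0,0,0]]])

```text
time: 2.4
position: [0.4424, -0.19, 0.0972]
eef_rot: [180.0, -0.0, -171.2]
ft_force: [0.6, -0.4, 0.7]
grip_width: 0.0217
```

```bash
python3 - <<'E'
from h import *
s=read_state();print(s['time'],s['position'],s['eef_rot'],s['ft_force'])
d=snap('wrist','w2');cv2.imwrite('pics/w2c.png',cv2.resize(d['frame'][180:360,200:440,::-1],None,fx=3,fy=3,interpolation=2))
E
```

```text
2.4 [ 0.44236822 -0.19000989  0.09716986] [ 1.79973160e+02 -1.65790115e-02 -1.71198584e+02] [ 0.59167884 -0.43223471  0.69874211]
```

View pics/w2c.png

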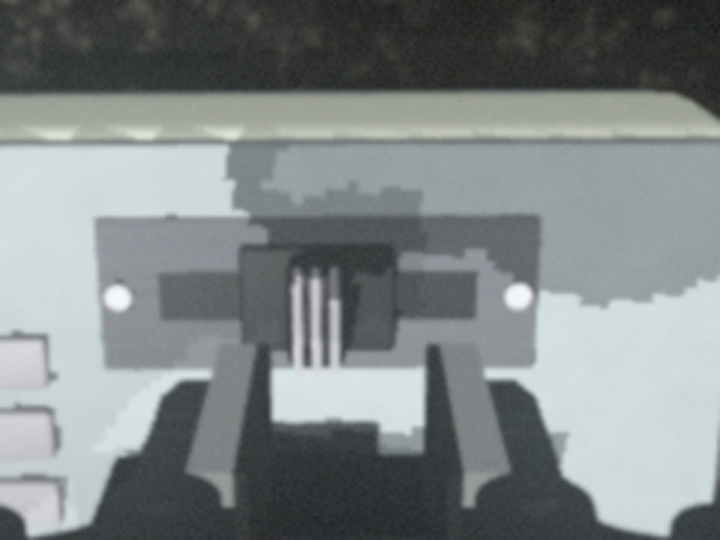

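arm_command(series=[[[-0.5,0,-0.52,0,0],[-0.5,0,0,0,0],[-0.5,0,0,-1,0],[-0.5,0,0,-1,0],[-0.5,0,0,-0.7,0],[-0.5,0,0,0,0]]])

```text
time: 3.05
position: [0.4413, -0.1955, 0.0675]
eef_rot: [179.9, -0.1, -171.3]
ft_force: [0.8, 0.2, -0.9]
grip_width: 0.0215
```

```bash
python3 - <<'E'
from h import *
s=read_state();print(s['time'],s['position'],s['eef_rot'],s['ft_force'],s['ft_torque'])
d=snap('wrist','w3');cv2.imwrite('pics/w3c.png',cv2.resize(d['frame'][180:360,200:440,::-1],None,fx=3,fy=3,interpolation=2))
E
```

```text
3.05 [ 0.44128766 -0.19554606  0.06754043] [ 1.79881706e+02 -1.48743266e-01 -1.71269701e+02] [ 0.7567684   0.21305728 -0.85846743] [-0.01092453  0.04837018  0.02407787]
```

View pics/w3c.png

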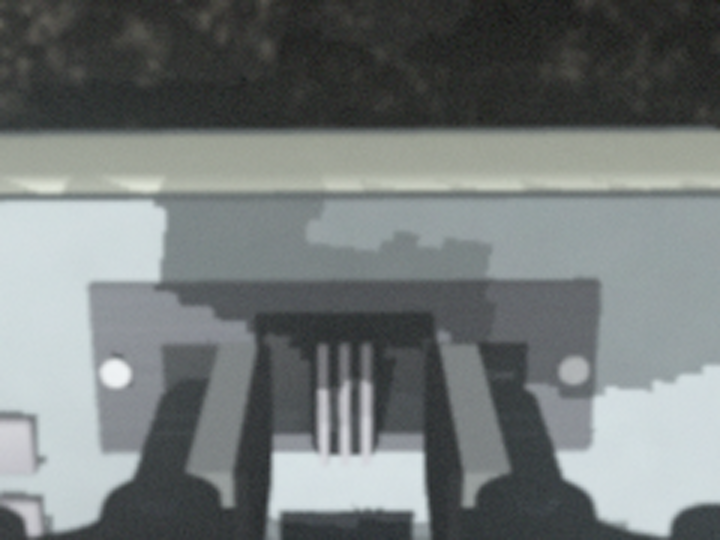

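arm_command(series=[[[-0.5,-0.03,0.2,0,0],[-0.5,-0.03,0.2,0,0],[-0.5,-0.015,0.1,0,0],[-0.5,-0.015,0.1,0,0],[-0.5,0,0,0,0]]])

```text
time: 3.6
position: [0.4414, -0.19, 0.0695]
eef_rot: [-180.0, 0.0, -171.3]
ft_force: [-0.2, -0.7, 0.0]
grip_width: 0.0216
```

arm_command(series=[[[-0.5,-0.015,0.1,0,0],[-0.5,0,0,0,0]]])

```text
time: 3.8
position: [0.4412, -0.189, 0.0694]
eef_rot: [180.0, 0.0, -171.3]
ft_force: [-0.1, 0.8, 0.1]
grip_width: 0.0213
```

arm_command(series=[[[-0.5,-0.01,0.07,0,0],[-0.5,0,0,0,0]]])

```text
time: 4.0
position: [0.4411, -0.1883, 0.0694]
eef_rot: [180.0, -0.0, -171.3]
ft_force: [0.2, -0.1, -0.0]
grip_width: 0.0216
```

arm_command(series=[[[-0.5,-0.01,0.07,0,0],[-0.5,0,0,0,0]]])

```text
time: 4.2
position: [0.441, -0.1876, 0.0694]
eef_rot: [180.0, -0.0, -171.3]
ft_force: [0.7, 0.1, 0.5]
grip_width: 0.0212
```

arm_command(series=[[[-0.5,-0.01,0.07,0,0],[-0.5,0,0,0,0]]])

```text
time: 4.4
position: [0.4409, -0.1869, 0.0694]
eef_rot: [180.0, 0.0, -171.3]
ft_force: [0.3, -1.4, -0.5]
grip_width: 0.0216
```

```bash
python3 - <<'E'
from h import *
s=read_state();print(s['time'],s['position'],s['eef_rot'],s['ft_force'],s['ft_torque'])
d=snap('wrist','w4');cv2.imwrite('pics/w4c.png',cv2.resize(d['frame'][180:360,200:440,::-1],None,fx=3,fy=3,interpolation=2))
E
```

```text
4.4 [ 0.44092273 -0.18690325  0.06937172] [ 1.79994238e+02  1.74162830e-03 -1.71265391e+02] [ 0.27438764 -1.41176051 -0.47298344] [-0.03230694  0.02652283  0.04134646]
```

View pics/w4c.png

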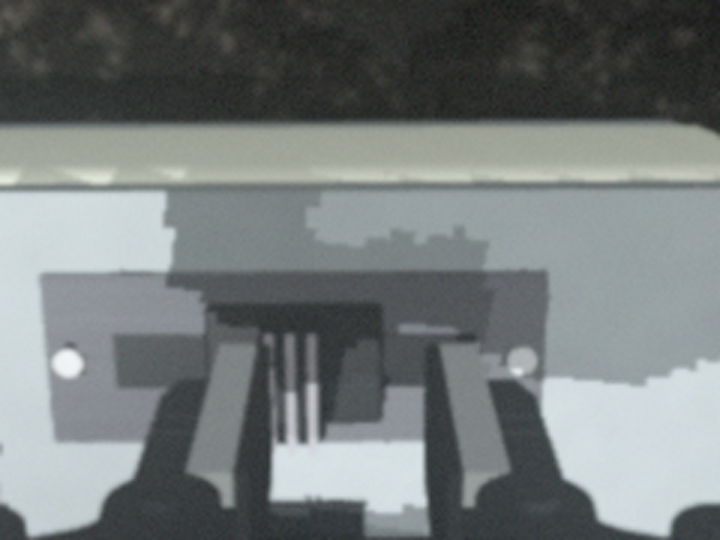

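The ridge (about 290,390) has just met the left finger. I'll keep pushing toward +y in small steps.

arm_command(series=[[[-0.5,-0.01,0.07,0,0],[-0.5,0,0,0,0]]])

```text
time: 4.65
position: [0.4408, -0.1862, 0.0694]
eef_rot: [180.0, -0.0, -171.3]
ft_force: [-0.5, -0.4, 0.2]
grip_width: 0.0211
```

arm_command(series=[[[-0.5,-0.01,0.07,0,0],[-0.5,0,0,0,0]]])

```text
time: 4.85
position: [0.4407, -0.1855, 0.0694]
eef_rot: [180.0, 0.0, -171.3]
ft_force: [-0.6, 0.2, 0.1]
grip_width: 0.0212
```

arm_command(series=[[[-0.5,-0.01,0.07,0,0],[-0.5,0,0,0,0]]])

```text
time: 5.05
position: [0.4406, -0.1848, 0.0693]
eef_rot: [180.0, -0.0, -171.3]
ft_force: [-0.2, -1.1, 0.4]
grip_width: 0.0214
```

arm_command(series=[[[-0.5,-0.01,0.07,0,0],[-0.5,0,0,0,0]]])

```text
time: 5.25
position: [0.4405, -0.1841, 0.0694]
eef_rot: [180.0, 0.0, -171.3]
ft_force: [-1.2, 0.4, -0.2]
grip_width: 0.0212
```

arm_command(series=[[[-0.5,-0.01,0.07,0,0],[-0.5,0,0,0,0]]])

```text
time: 5.45
position: [0.4404, -0.1834, 0.0694]
eef_rot: [180.0, -0.0, -171.3]
ft_force: [-0.5, 0.3, 0.0]
grip_width: 0.0213
```

```bash
python3 - <<'E'
from h import *
s=read_state();print(s['position'],s['ft_force'],s['effort'])
d=snap('wrist','w5')
g=lambda f:cv2.cvtColor(load(f)['frame'],cv2.COLOR_RGB2GRAY).astype(np.float32)
# track ridge vs meter front plate between frames (pixel shifts in x)
a,b=g('w4'),g('w5')
for n,(x0,y0,x1,y1) in dict(ridge=(286,290,308,326),screwL=(213,292,232,310),edge=(200,240,260,270)).items():
    r=cv2.matchTemplate(b[y0-6:y1+6,x0-25:x1+25],a[y0:y1,x0:x1],cv2.TM_CCOEFF_NORMED);_,m,_,p=cv2.minMaxLoc(r);print(n,p[0]-25,p[1]-6,m)
E
```

```text
[ 0.44039355 -0.18340594  0.06936043] [-0.49251509  0.32898897  0.00787095] [ 1.90995913e-02 -3.40695119e+01 -3.37003076e+01  3.46833767e-03
  2.75274469e-03  1.09961961e-02]
ridge 0 0 0.6331349015235901
screwL -7 0 0.9940067529678345
edge 1 0 0.9269601702690125
```

```bash
python3 - <<'E'
from h import *
a=load('w4')['frame'][:,:,::-1];b=load('w5')['frame'][:,:,::-1]
cv2.imwrite('pics/w45.png',cv2.resize(np.vstack([a[265:345,200:400],b[265:345,200:400]]),None,fx=3.7,fy=3.7,interpolation=2))
E
```

```text
(no output)
```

View pics/w45.png

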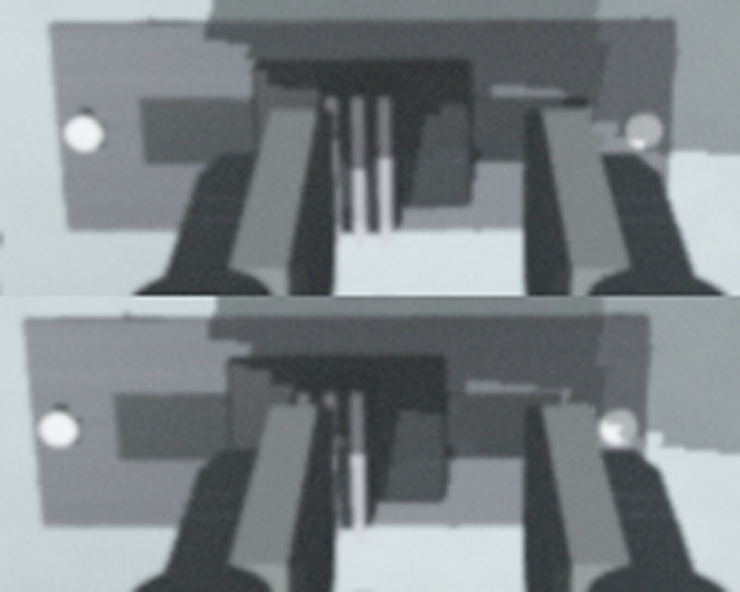

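```bash
python3 - <<'E'
from h import *
d=load('w5');s=read_state();print(d['intrinsics'][0,0],d['position'],d['attitude'])
T=R.from_euler('xyz',s['eef_rot'],degrees=True).as_matrix();p=s['position']
for off in(-.011,0,.011):
  for dz in(0,.005,.01,.015,.02):
    q=[p+T@np.array([off,y,-dz]) for y in(-.0107,.0107)]
    print(off,dz,proj(d,q).round(1).tolist())
# ridge hypotheses: x-68+-10, heights
th=np.radians(8.5);M=np.array([[np.cos(th),-np.sin(th)],[np.sin(th),np.cos(th)]])
E
```

```text
373.5519579679877 [ 0.36796533 -0.19501275  0.23623485] [1.63365047e+02 1.58968141e-02 9.87362366e+01]
-0.011 0 [[295.0, 312.7], [338.3, 312.7]]
-0.011 0.005 [[294.4, 317.4], [338.9, 317.4]]
-0.011 0.01 [[293.8, 322.4], [339.6, 322.4]]
-0.011 0.015 [[293.2, 327.7], [340.2, 327.7]]
-0.011 0.02 [[292.6, 333.3], [340.9, 333.3]]
0 0 [[294.6, 292.1], [338.7, 292.1]]
0 0.005 [[294.0, 296.4], [339.4, 296.4]]
0 0.01 [[293.4, 301.0], [340.0, 301.0]]
0 0.015 [[292.8, 305.7], [340.7, 305.8]]
0 0.02 [[292.1, 310.8], [341.4, 310.8]]
0.011 0 [[294.2, 270.8], [339.2, 270.9]]
0.011 0.005 [[293.6, 274.6], [339.8, 274.6]]
0.011 0.01 [[293.0, 278.6], [340.5, 278.6]]
0.011 0.015 [[292.3, 282.9], [341.2, 282.9]]
0.011 0.02 [[291.6, 287.4], [342.0, 287.4]]
```

```bash
python3 - <<'E'
from h import *
d=snap('side','s1')
print(proj(d,read_state()['position']))
cv2.imwrite('pics/s1c.png',cv2.resize(d['frame'][230:400,240:460,::-1],None,fx=3.5,fy=3.5,interpolation=2))
E
```

```text
[[297.55748494 336.33536106]]
```

View pics/s1c.png

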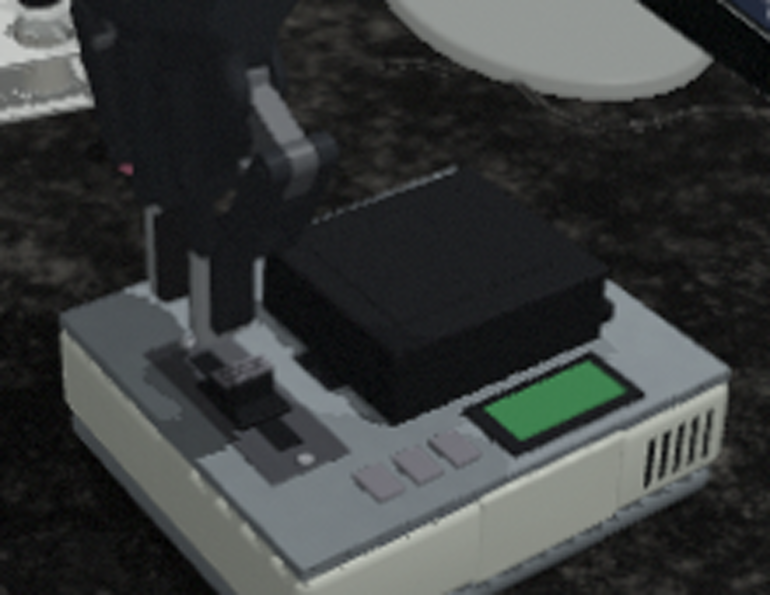

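```bash
python3 - <<'E'
from h import *
d=load('s1');s=read_state();p=s['position'];w=load('w5')
T=R.from_euler('xyz',s['eef_rot'],degrees=True).as_matrix()
for dz in(0,.01,.015,.02,.025,.03):
  print(dz,[((proj(d,p+T@np.array([o,y,-dz]))[0]-[240,230])*3.5).round(0).tolist() for o in(-.011,.011) for y in(-.0107,.0107)], [((proj(w,p+T@np.array([.011,y,-dz]))[0]).round(0).tolist()) for y in(-.0107,.0107,.0107+.005)])
E
```

```text
0 [[244.0, 378.0], [212.0, 346.0], [190.0, 399.0], [159.0, 367.0]] [[294.0, 271.0], [339.0, 271.0], [350.0, 271.0]]
0.01 [[244.0, 355.0], [212.0, 324.0], [189.0, 376.0], [158.0, 344.0]] [[293.0, 279.0], [340.0, 279.0], [352.0, 279.0]]
0.015 [[244.0, 343.0], [212.0, 312.0], [189.0, 364.0], [158.0, 333.0]] [[292.0, 283.0], [341.0, 283.0], [353.0, 283.0]]
0.02 [[243.0, 332.0], [211.0, 301.0], [189.0, 353.0], [157.0, 321.0]] [[292.0, 287.0], [342.0, 287.0], [354.0, 287.0]]
0.025 [[243.0, 320.0], [211.0, 289.0], [188.0, 341.0], [157.0, 310.0]] [[291.0, 292.0], [343.0, 292.0], [355.0, 292.0]]
0.03 [[243.0, 308.0], [211.0, 278.0], [188.0, 329.0], [156.0, 298.0]] [[290.0, 297.0], [344.0, 297.0], [356.0, 297.0]]
```

arm_command(series=[[[-0.5,0.08,-0.55,0,0],[-0.5,0.08,-0.55,0,0],[-0.5,0,0,0,0],[-0.5,0,0,-0.7,0],[-0.5,0,0,-0.5,0],[-0.5,0,0,0,0]]])

```text
time: 6.15
position: [0.4413, -0.194, 0.056]
eef_rot: [179.9, -0.1, -171.3]
ft_force: [-0.7, 0.8, -0.2]
grip_width: 0.0212
```

arm_command(series=[[[-0.5,0,0,-0.4,0],[-0.5,0,0,-0.3,0],[-0.5,0,0,0,0]]])

```text
time: 6.45
position: [0.4418, -0.1943, 0.0498]
eef_rot: [180.0, -0.0, -171.3]
ft_force: [-0.6, -1.0, 0.8]
grip_width: 0.0213
```

arm_command(series=[[[-0.5,0,0,-0.3,0],[-0.5,0,0,-0.1,0],[-0.5,0,0,0,0]]])

```text
time: 6.75
position: [0.4419, -0.1944, 0.0462]
eef_rot: [180.0, -0.0, -171.3]
ft_force: [-0.6, 0.4, -0.8]
grip_width: 0.0214
```

arm_command(series=[[[-0.5,0,0,-0.2,0],[-0.5,0,0,0,0]]])

```text
time: 6.95
position: [0.4419, -0.1944, 0.0441]
eef_rot: [180.0, -0.0, -171.3]
ft_force: [0.8, -0.2, 0.2]
grip_width: 0.0214
```

```bash
python3 - <<'E'
from h import *
s=read_state();print(s['time'],s['position'],s['ft_force'],s['grip_width'])
d=snap('wrist','w6');e=snap('side','s2')
a=cv2.resize(d['frame'][225:345,220:420],None,fx=2.5,fy=2.5,interpolation=2);b=cv2.resize(e['frame'][260:380,255:355],(250,300),interpolation=2)
cv2.imwrite('pics/w6c.png',np.hstack([a,b])[:,:,::-1])
E
```

```text
6.95 [ 0.44189334 -0.19441834  0.04414931] [ 0.77539217 -0.22087257  0.23960451] 0.02139137262491212
```

View pics/w6c.png

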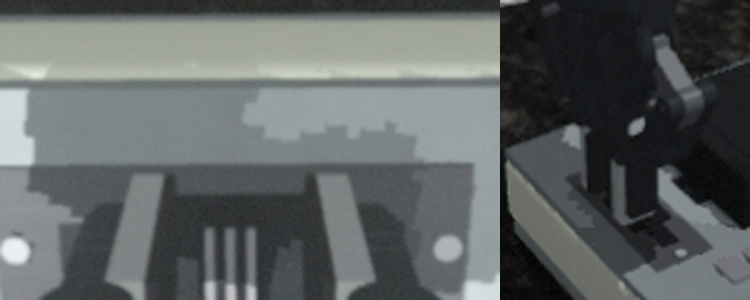

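arm_command(series=[[[-0.5,-0.5,-0.07,0,0],[-0.5,0,0,0,0],[-0.5,-0.03,0.2,0,0],[-0.5,-0.01,0.1,0,0],[-0.5,0,0,0,0]]])

```text
time: 7.55
position: [0.4367, -0.192, 0.0444]
eef_rot: [180.0, 0.0, -171.3]
ft_force: [0.9, 0.1, -0.0]
grip_width: 0.0215
```

arm_command(series=[[[-0.5,-0.01,0.07,0,0],[-0.5,0,0,0,0]]])

```text
time: 7.75
position: [0.4365, -0.1914, 0.0444]
eef_rot: [180.0, 0.0, -171.3]
ft_force: [0.3, 1.0, -0.2]
grip_width: 0.0214
```

arm_command(series=[[[-0.5,-0.01,0.07,0,0],[-0.5,0,0,0,0]]])

```text
time: 7.95
position: [0.4364, -0.1908, 0.0444]
eef_rot: [-180.0, 0.0, -171.3]
ft_force: [0.0, -1.1, -1.1]
grip_width: 0.0216
```

arm_command(series=[[[-0.5,-0.01,0.07,0,0],[-0.5,0,0,0,0]]])

```text
time: 8.15
position: [0.4363, -0.1899, 0.0443]
eef_rot: [180.0, -0.0, -171.3]
ft_force: [-0.0, -0.5, 0.7]
grip_width: 0.0213
```

arm_command(series=[[[-0.5,-0.01,0.07,0,0],[-0.5,0,0,0,0]]])

```text
time: 8.35
position: [0.4362, -0.1895, 0.0444]
eef_rot: [-180.0, 0.0, -171.3]
ft_force: [-0.0, -1.0, -0.1]
grip_width: 0.0213
```

arm_command(series=[[[-0.5,-0.01,0.07,0,0],[-0.5,0,0,0,0]]])

```text
time: 8.55
position: [0.4362, -0.1889, 0.0444]
eef_rot: [-180.0, 0.0, -171.3]
ft_force: [0.5, -2.2, -0.2]
grip_width: 0.0212
```

```bash
cat >> h.py <<'E'
def track(a,b,rois,sx=30,sy=12):
    g=lambda f:cv2.cvtColor(load(f)['frame'],cv2.COLOR_RGB2GRAY)
    a,b=g(a),g(b)
    for n,(x0,y0,x1,y1) in rois.items():
        r=cv2.matchTemplate(b[y0-sy:y1+sy,x0-sx:x1+sx],a[y0:y1,x0:x1],cv2.TM_CCOEFF_NORMED);_,m,_,p=cv2.minMaxLoc(r);print(n,p[0]-sx,p[1]-sy,round(m,3))
E
python3 - <<'E'
from h import *
s=read_state();print(s['position'],s['ft_force'],s['ft_torque'],s['effort'])
snap('wrist','w7')
track('w6','w7',dict(stripes=(300,315,325,345),screwL=(218,317,234,333),screwR=(391,317,407,333)))
E
```

```text
[ 0.436161   -0.18894322  0.04441992] [ 0.5476524  -2.18238613 -0.19637239] [-0.37881058 -0.04274567 -0.00412259] [ 1.04009852e+00 -3.45008147e+01 -3.26209080e+01  5.18290456e-01
  3.83373750e-01 -5.02242503e-03]
stripes -9 10 0.825
screwL -13 9 0.972
screwR 0 -3 0.426
```

arm_command(series=[[[-0.5,-0.01,0.06,0,0],[-0.5,0,0,0,0]]])

```text
time: 8.8
position: [0.4361, -0.1885, 0.0445]
eef_rot: [-179.9, 0.0, -171.3]
ft_force: [1.1, -4.2, -1.3]
grip_width: 0.0212
```

```bash
python3 - <<'E'
from h import *
s=read_state();print(s['position'],s['ft_force'],s['ft_torque'],s['effort'][0])
E
```

```text
[ 0.43609362 -0.18850158  0.04447432] [ 1.13068817 -4.21500394 -1.25816081] [-0.74078154 -0.10247966 -0.03620085] 1.9427628815174103
```

The force climbs 2 N in 0.5 mm, so +y is the blocked side. Going the other way.

arm_command(series=[[[-0.5,0.04,-0.3,0,0],[-0.5,0.04,-0.3,0,0],[-0.5,0.04,-0.3,0,0],[-0.5,0.02,-0.15,0,0],[-0.5,0,0,0,0]]])

```text
time: 9.3
position: [0.4374, -0.1987, 0.0443]
eef_rot: [180.0, -0.0, -171.3]
ft_force: [0.7, 0.0, 0.8]
grip_width: 0.0212
```

arm_command(series=[[[-0.5,0.02,-0.15,0,0],[-0.5,0,0,0,0]]])

```text
time: 9.5
position: [0.4376, -0.2001, 0.0443]
eef_rot: [180.0, 0.0, -171.3]
ft_force: [1.0, 0.1, 0.5]
grip_width: 0.0217
```

```bash
python3 - <<'E'
from h import *
s=read_state();print(s['position'],s['ft_force'],s['ft_torque'],s['effort'][0])
E
```

```text
[ 0.43761749 -0.20011001  0.04434949] [1.03453445 0.07173221 0.53242853] [ 0.0657978  -0.02300935 -0.02266291] -0.0536229950375855
```

arm_command(series=[[[-0.5,0.02,-0.12,0,0],[-0.5,0.02,-0.12,0,0],[-0.5,0,0,0,0]]])

```text
time: 9.8
position: [0.438, -0.2026, 0.0444]
eef_rot: [-180.0, 0.0, -171.3]
ft_force: [0.3, -0.1, 0.0]
grip_width: 0.0218
```

arm_command(series=[[[-0.5,0.02,-0.12,0,0],[-0.5,0.02,-0.1,0,0],[-0.5,0,0,0,0]]])

```text
time: 10.1
position: [0.4384, -0.2048, 0.0444]
eef_rot: [-180.0, 0.0, -171.3]
ft_force: [0.2, 0.2, -0.4]
grip_width: 0.0213
```

```bash
python3 - <<'E'
from h import *
s=read_state();print(s['position'],s['ft_force'],s['ft_torque'],s['effort'][0])
E
```

```text
[ 0.43844949 -0.20481738  0.04438423] [ 0.24803174  0.2074534  -0.38651399] [-0.03045946 -0.03438514  0.04822924] -0.015844599693082273
```

arm_command(series=[[[-0.5,0.02,-0.12,0,0],[-0.5,0.01,-0.08,0,0],[-0.5,0,0,0,0]]])

```text
time: 10.4
position: [0.4387, -0.2068, 0.0444]
eef_rot: [-180.0, 0.0, -171.3]
ft_force: [1.1, -0.2, -1.0]
grip_width: 0.0211
```

```bash
python3 - <<'E'
from h import *
s=read_state();print(s['position'],s['ft_force'],s['ft_torque'],s['effort'][0])
snap('wrist','w8')
track('w6','w8',dict(stripes=(300,315,325,345),screwL=(218,317,234,333),screwR=(391,317,407,333),plateL=(205,285,225,315)),sx=45)
E
```

```text
[ 0.43872994 -0.20681777  0.04437163] [ 1.06495223 -0.23274902 -0.9669467 ] [0.04857837 0.05310826 0.03039499] -0.02745834121014923
stripes 16 11 0.846
screwL 14 10 0.477
screwR 24 10 0.791
plateL 37 10 0.756
```

arm_command(series=[[[-0.5,0.02,-0.15,0,0],[-0.5,0.02,-0.15,0,0],[-0.5,0,0,0,0]]])

```text
time: 10.75
position: [0.4392, -0.2099, 0.0444]
eef_rot: [-180.0, 0.0, -171.3]
ft_force: [-0.5, 0.6, 0.8]
grip_width: 0.0214
```

```bash
python3 - <<'E'
from h import *
s=read_state();print(s['position'],s['ft_force'],s['ft_torque'],s['effort'][0])
snap('wrist','w9')
track('w8','w9',dict(stripes=(316,326,341,350),screwR=(415,327,431,343)),sx=45)
E
```

```text
[ 0.4391686  -0.20989935  0.04440277] [-0.48741121  0.6425443   0.80491385] [-0.06054907  0.02225831  0.01598766] 0.016185797285288572
stripes -1 0 0.967
screwR 7 0 0.904
```

arm_command(series=[[[-0.5,0.02,-0.15,0,0],[-0.5,0.02,-0.15,0,0],[-0.5,0,0,0,0]]])

```text
time: 11.1
position: [0.4395, -0.2128, 0.0444]
eef_rot: [180.0, -0.0, -171.3]
ft_force: [-0.3, 0.7, 0.9]
grip_width: 0.0212
```

```bash
cat > chk.py <<'E'
from h import *
import sys
s=read_state();print(s['time'],s['position'],s['ft_force'],s['ft_torque'],s['effort'][0])
a=load('s2')['frame'].astype(int);b=snap('side',sys.argv[1])['frame'].astype(int)
m=(abs(a-b).sum(2)>60)[180:360,330:420];print('cover diff',m.mean())
E
python3 chk.py s3
```

```text
11.1 [ 0.43950806 -0.21278572  0.04435374] [-0.32657482  0.73324425  0.86464731] [ 0.17214032 -0.01688994  0.03730858] -0.5499093420803547
cover diff 0.0884567901234568
```

arm_command(series=[[[-0.5,0.02,-0.12,0,0],[-0.5,0,0,0,0]]])

```text
time: 11.35
position: [0.4397, -0.2139, 0.0443]
eef_rot: [180.0, -0.0, -171.3]
ft_force: [-0.6, 1.2, -0.4]
grip_width: 0.0217
```

```bash
python3 chk.py s4
```

```text
11.35 [ 0.43967418 -0.21388562  0.04434293] [-0.55050559  1.19738964 -0.35558191] [0.25150953 0.10065732 0.04028097] -0.5150893516838551
cover diff 0.2482098765432099
```

arm_command(series=[[[-0.5,0.02,-0.1,0,0],[-0.5,0,0,0,0],[-0.5,0,0,0,0],[-0.5,0,0,0,0]]])

```text
time: 11.8
position: [0.4399, -0.2148, 0.0444]
eef_rot: [180.0, -0.0, -171.3]
ft_force: [-0.3, 0.6, 0.3]
grip_width: 0.0215
```

```bash
python3 chk.py s5; python3 - <<'E'
from h import *
# where would the open rim appear, and is it dark there vs before?
d=load('s5');a=load('s2')
th=np.radians(8.5);M=np.array([[np.cos(th),-np.sin(th)],[np.sin(th),np.cos(th)]]);t=np.array([.5124,-.1828])
for ang in(0,.6,1.2,1.8):
  for y in(-.04,0,.04):
    P=np.array([-96*np.cos(ang)+26*np.sin(ang)*1-0,96*np.sin(ang)+26*np.cos(ang)])/1000
    w=np.r_[M@[.062+P[0],y]+t,.066+P[1]]
    u=proj(d,w)[0].round().astype(int); print(ang,y,u,a['frame'][u[1]+4,u[0]],d['frame'][u[1]+4,u[0]])
E
```

```text
11.8 [ 0.43989078 -0.21484897  0.0443582 ] [-0.31204252  0.63629875  0.34069995] [0.18976218 0.05252441 0.06899301] -0.4424763098359108
cover diff 0.32308641975308644
0 -0.04 [346 333] [13 12 14] [133 140 146]
0 0 [327 316] [21 22 23] [22 21 23]
0 0.04 [310 300] [22 23 27] [23 25 25]
0.6 -0.04 [369 289] [31 32 34] [81 88 90]
0.6 0 [349 274] [31 32 29] [32 33 31]
0.6 0.04 [331 260] [29 30 29] [27 28 31]
1.2 -0.04 [406 259] [36 36 34] [15 15 16]
1.2 0 [386 245] [133 136 133] [14 17 17]
1.2 0.04 [366 233] [147 152 149] [147 152 149]
1.8 -0.04 [441 254] [22 22 20] [16 15 19]
1.8 0 [420 241] [146 150 147] [28 30 30]
1.8 0.04 [400 229] [147 151 149] [29 29 32]
```

The cover is open: the rim now shows where the model puts it at 1.8 rad. Lifting off to look at the vial.

arm_command(series=[[[-0.5,0,0.1,0.5,0],[-0.5,0,0.1,2,0],[-0.3,0,0.3,3,0],[0.1,0.5,0.7,3,0],[0.1,1,1,1,0],[0.1,1,0.8,0,0],[0.1,0,0,0,0],[0.1,0,0,0,0]]])

```text
time: 12.65
position: [0.4643, -0.1843, 0.1374]
eef_rot: [179.9, -0.2, -171.2]
ft_force: [-0.5, 0.4, 0.2]
grip_width: 0.0468
```

```bash
python3 - <<'E'
from h import *
s=read_state();print(s['time'],s['position'],s['eef_rot'],s['grip_width'])
d=snap('wrist','w10'); print(proj(d,[[.5228,-.1838,.081]]))
cv2.imwrite('pics/w10c.png',cv2.resize(d['frame'][160:480,120:520,::-1],None,fx=1.9,fy=1.8,interpolation=2))
E
```

```text
12.65 [ 0.46431938 -0.18432035  0.13737772] [ 1.79898700e+02 -1.68473362e-01 -1.71219077e+02] 0.04684261098913965
[[303.78839588 337.67323225]]
```

View pics/w10c.png

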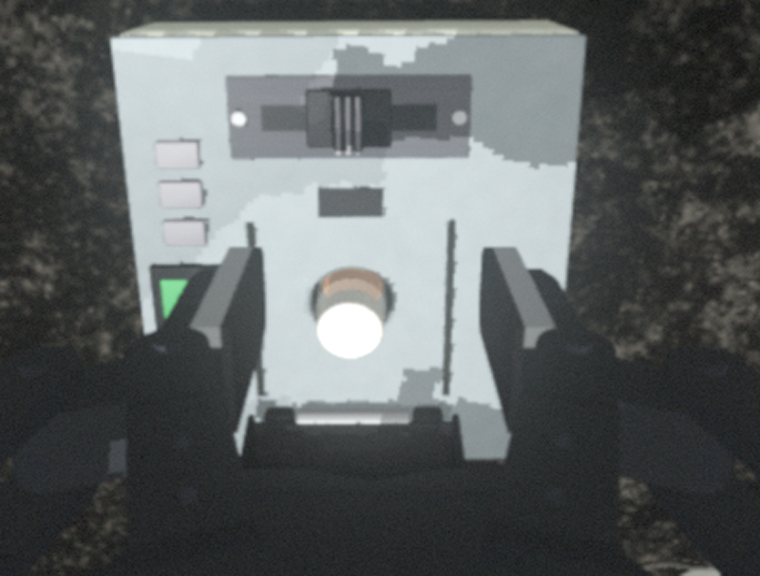

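The vial has a white cap, top centre at crop (350,330), i.e. pixel (304.2,343.3), and the jaws straddle it well.

```bash
python3 - <<'E'
from h import *
d=load('w10')
print('vial',onz(d,(304.2,343.3),.081))
px=np.array([(112,38),(584,35)])/[1.9,1.8]+[120,160]
a,b=[onz(d,p,.06) for p in px];v=(b-a)[:2];print(a,b,np.linalg.norm(v),np.degrees(np.arctan2(-v[0],v[1])))
px=np.array([(238,119),(459,118),(348,125)])/[1.9,1.8]+[120,160]
print([onz(d,p,z).round(4) for p,z in zip(px,(.061,.061,.077))])
print(read_state()['position'])
E
```

```text
vial [ 0.52702964 -0.1829059   0.081     ]
[ 0.43387475 -0.27980828  0.06      ] [ 0.40814516 -0.11968469  0.06      ] 0.16217760522349722 9.128585351635872
[array([ 0.4571, -0.2336,  0.061 ]), array([ 0.4449, -0.1566,  0.061 ]), array([ 0.4495, -0.195 ,  0.077 ])]
[ 0.46417757 -0.18455983  0.13754111]
```

arm_command(series=[[[0.1,3,0.07,0,0],[0.1,3.1,0.06,0,0],[0.1,0,0,0,0],[0.1,0,0,-3,0],[0.1,0,0,-3,0],[0.1,0,0,-1.7,0],[0.1,0,0,0,0]]])

```text
time: 13.4
position: [0.5231, -0.183, 0.0585]
eef_rot: [179.8, -0.4, -171.3]
ft_force: [-0.3, -0.4, 0.4]
grip_width: 0.0474
```

arm_command(series=[[[0.1,0,0,-1,0],[0.1,0,0,-0.7,0],[0.1,0,0,0,0]]])

```text
time: 13.7
position: [0.5255, -0.1835, 0.0448]
eef_rot: [180.0, -0.0, -171.3]
ft_force: [1.3, -0.7, 0.9]
grip_width: 0.0471
```

arm_command(series=[[[0.1,0,0,-0.4,0],[0.1,0,0,0,0],[-0.2,0,0,0,0],[-0.6,0,0,0,0],[-0.6,0,0,0,0],[-0.6,0,0,0,0],[-0.6,0,0,0,0]]], squeeze=25)

```text
time: 14.4
position: [0.5262, -0.1837, 0.0418]
eef_rot: [-180.0, 0.0, -171.3]
ft_force: [-0.7, 0.5, 2.6]
grip_width: 0.0226
```

arm_command(series=[[[-0.6,0,0,0.5,0],[-0.6,0,0,1,0],[-0.6,0,0,1.5,0],[-0.6,0,0,2,0],[-0.6,0,0,2,0],[-0.6,0,0,2,0],[-0.6,0,0,2,0],[-0.6,0,0,0,0]]])

```text
time: 15.2
position: [0.5275, -0.1842, 0.156]
eef_rot: [-179.8, 0.4, -171.3]
ft_force: [0.1, -0.1, -0.0]
grip_width: 0.0229
```

```bash
python3 - <<'E'
from h import *
s=read_state();print(s['time'],s['position'],s['eef_rot'],s['ft_force'],s['grip_width'])
d=snap('side','s6'); snap('wrist','w11')
f=d['frame'].astype(int)
w=load('w10')['frame'];v=load('w11')['frame']
# white cap blob: bright pixels in wrist views & side view near tool
for n,i in(('w10',w),('w11',v),('s5',load('s5')['frame']),('s6',d['frame'])):
    m=(i.min(2)>225).astype(np.uint8)
    k,_,st,c=cv2.connectedComponentsWithStats(m);print(n,[(st[j].tolist(),c[j].round(0).tolist()) for j in range(1,k) if 60<st[j,4]<4000])
# side view: column of expected vial
p=s['position']
for z in(-.03,-.02,-.01,0,.01,.02,.03):
    u=proj(d,[p[0],p[1],p[2]+z])[0].round().astype(int);print(z,u,d['frame'][u[1],u[0]-6:u[0]+7:3].tolist())
E
```

```text
15.2 [ 0.52754026 -0.18420561  0.15600704] [-179.78518185    0.35902801 -171.26238154] [ 0.06528185 -0.05143861 -0.00969006] 0.022862803913317423
w10 [([631, 297, 9, 18, 70], [636.0, 307.0]), ([0, 308, 37, 3, 84], [17.0, 309.0]), ([287, 329, 34, 31, 826], [304.0, 344.0])]
w11 [([217, 146, 16, 12, 139], [224.0, 152.0]), ([7, 227, 39, 5, 70], [26.0, 229.0]), ([296, 350, 40, 12, 310], [315.0, 355.0]), ([306, 390, 26, 3, 72], [318.0, 391.0])]
s5 []
s6 []
-0.03 [362 282] [[80, 85, 86], [125, 133, 136], [135, 145, 148], [136, 144, 149], [135, 142, 147]]
-0.02 [363 275] [[94, 78, 68], [100, 84, 75], [106, 89, 78], [110, 94, 84], [118, 99, 87]]
-0.01 [363 268] [[119, 119, 114], [124, 124, 120], [127, 128, 123], [129, 129, 124], [126, 126, 122]]
0 [363 261] [[115, 116, 112], [118, 118, 113], [123, 124, 118], [128, 128, 124], [126, 126, 121]]
0.01 [363 254] [[108, 105, 100], [96, 83, 75], [99, 85, 75], [103, 89, 80], [100, 89, 80]]
0.02 [364 247] [[118, 122, 120], [123, 126, 124], [83, 87, 88], [87, 90, 92], [81, 84, 86]]
0.03 [364 239] [[106, 107, 104], [115, 116, 113], [81, 85, 86], [88, 92, 94], [21, 23, 24]]
```

arm_command(series=[[[-0.6,0,2,1,0],[-0.6,-0.3,4.5,0,0],[-0.6,-0.3,4.5,0,0],[-0.6,-0.3,4.5,0,0],[-0.6,-0.3,4.5,0,0],[-0.6,-0.3,4.5,0,0],[-0.6,-0.3,4.5,0,0],[-0.6,-0.3,4.5,0,0],[-0.6,0,3.0,0,0],[-0.6,0,0,0,0]]])

```text
time: 16.3
position: [0.5036, 0.1846, 0.1597]
eef_rot: [180.0, -0.2, -171.0]
ft_force: [0.5, 0.5, 0.1]
grip_width: 0.0227
```

```bash
python3 - <<'E'
from h import *
s=read_state();print(s['time'],s['position'],s['eef_rot'],s['grip_width'])
d=snap('wrist','w12');im=d['frame']
m=(im.min(2)>150).astype(np.uint8)
m=cv2.morphologyEx(m,cv2.MORPH_OPEN,np.ones((3,3)))
k,L,st,c=cv2.connectedComponentsWithStats(m)
for j in range(1,k):
    if st[j,4]>150: print(st[j].tolist(),c[j].round(0))
th=np.radians(-3.6);M=np.array([[np.cos(th),-np.sin(th)],[np.sin(th),np.cos(th)]]);t=np.array([.4696,.1809])
for q in[(.042,.063),(.042,-.063),(-.042,-.063),(-.042,.063)]: print('corner',proj(d,np.r_[M@q+t,.034])[0].round(1))
for q in[(-.0195,.04),(-.0195,0),(-.0195,-.04),(.0195,.04),(.0195,0)]: print('hole',proj(d,np.r_[M@q+t,.034])[0].round(1))
E
```

```text
16.3 [0.50361671 0.18463357 0.1597001 ] [ 1.79960366e+02 -1.52126225e-01 -1.71005920e+02] 0.022745805208996932
[526, 12, 114, 263, 16291] [601. 170.]
[230, 115, 158, 137, 9027] [308. 183.]
[296, 351, 36, 12, 296] [313. 356.]
corner [381.7 253.7]
corner [230.4 221.1]
corner [248.2 113.6]
corner [410.8 151.5]
hole [374.2 173.7]
hole [323.9 162.2]
hole [272.8 150.6]
hole [361.6 221.7]
hole [312.9 210.9]
```

```bash
python3 - <<'E'
from h import *
im=load('w12')['frame'];g=cv2.cvtColor(im,cv2.COLOR_RGB2GRAY)
r=g[100:264:4,216:424:2]
ch=' .:-=+*#%@'
for i,row in enumerate(r): print('%3d '%(100+4*i)+''.join(ch[min(9,int(v)//26)] for v in row))
E
```

```text
100 ....:.......:::....::..::........:.......................::::.......::............  ...........  .      
104 .............:::...:::::......::::.......:.......:........:::....:::::...:........  .........           
108 ............:......:::........:::..........::.........::..::.....:..:.......................... .   .   
112 ....................::.................:.........:.....:::::::::..:........................  .   .... . 
116 :..............-*%%%##*=-:...............:::..:...::....:.....................:.................. .... .
120 .::::::::::::.:*%%%%%%%%%%%%##*+=-::.....::::::::::::::....................::::.....................  . 
124 :::::::..:::::=#%%%%%%%%%%%%%%%%%%%%%##*+=-::::::::::::::::..:.::.:........:.:.::.............. ...... .
128 .::::::::.::::+%%%%%%%%%%%%%%####*+#%%%%%%%%%###*=-::::::.::....:..::.::.....:::::......................
132 ....:.::.:::::*%%%%%%%#+=+=+*+===++++++#%%%%%%%%%%%%%%##*+=-:::::.::........::.:....::..........  . ....
136 .............-#%%%##*-::::::::-====+++++#%%%%%%%%%%%%%%%%%%%%%%#**=-::.:................................
140 ...:..
[... 2668 characters left out ...]
%%%%%%%%#**####**=+*##%%%%*.................:.
240 ........................:::::::::.::...::::::.::::--+**##%%%%%%%%%%%%%%%###%%%%%%%##-.............:.:::.
244 .. ..............:::...::::.::.::......:.::.:::::.:::::::::--=+*##%%%%%%%#%###%#%%#+......:.............
248 ..................:.....:.::::::..::.:.:.::::..:.::::::::::::::::::::-=+*##########::...:::::...........
252 .............................:::......:..:::..:.:::::::...:.:::.::::..:.....::-=+=:::::.:::::..:........
256 .....:.........:::.................::....:.....::::::::.:...:::.:....:.....:::::::::::..:::.............
260 ...........::::::::--:.............::::...::::----------:::.:..:.:................::::::::::............
```

```bash
python3 - <<'E'
from h import *
w=load('w12');im=w['frame'];g=cv2.cvtColor(im,cv2.COLOR_RGB2GRAY)
ch=' .:-=+*#%@'
for y in range(256,384,3): print('%3d '%y+''.join(ch[min(9,int(v)//26)] for v in g[y,264:372:1]))
s=read_state();p=s['position'];T=R.from_euler('xyz',s['eef_rot'],degrees=True).as_matrix()
for n,z,r in(('capt',.039,.012),('capb',.027,.012),('glt',.027,.0135),('base',-.022,.0135)):
    q=[p+T@np.array([a*r,b*r,-z]) for a,b in((0,0),(1,0),(-1,0),(0,1),(0,-1))];print(n,proj(w,q).round(0).tolist())
E
```

```text
256 .............:.:.....::::..:......:...........::::::::::::::::..:.......:::::..:::.:...:.::...........::::::
259 .....................:::::::::.........::::::-----------------:::::::.......::::.......................::...
262 .....................::::::::::.....:::-----------------------------::::......::::.......................::.
265 .......................::::......:::----------============-==----------::::......:.:.:::::...........:::.:::
268 ...............................:::-----======-=----------=--===-----------::.....:.......:....:...........::
271 ..............................::--===-==----------------------=------------:::::::.........................:
274 ............................::---=========-=-----------------===------:-----:::::......:........::..........
277 ............................:--=--==-----------------------------------------::...............:::::.........
280 ...........................:---------------------------------=------------:-:::.............................
283 ..........................:-------------------------------------------------:::
[... 3401 characters left out ...]
....   ..... ..   
376 . ... ...  . ....... .........::.:..........:::::::..................................  . ....  . ...      . 
379 ...  .  . ......... ........................::::::::................ . ............. ....... ..   ..  .  . .
382   . .. .  ........ ................ ......:::::::::......... . ..... ............    .. .. ......  .. ... . 
capt [[312.0, 333.0], [312.0, 305.0], [312.0, 360.0], [343.0, 333.0], [281.0, 333.0]]
capb [[312.0, 319.0], [312.0, 292.0], [312.0, 344.0], [341.0, 319.0], [283.0, 319.0]]
glt [[312.0, 319.0], [312.0, 289.0], [312.0, 347.0], [345.0, 319.0], [280.0, 319.0]]
base [[313.0, 276.0], [313.0, 252.0], [313.0, 299.0], [338.0, 276.0], [288.0, 276.0]]
```

arm_command(series=[[[-0.6,-2.6,1.73,0,0],[-0.6,-2.6,1.73,0,0],[-0.6,0,0,0,0],[-0.6,0,0,-3,0],[-0.6,0,0,-3,0],[-0.6,0,0,-2,0],[-0.6,0,0,0,0],[-0.6,0,0,0,0]]])

```text
time: 17.15
position: [0.4533, 0.2152, 0.0816]
eef_rot: [-180.0, -0.0, -171.3]
ft_force: [0.9, -0.1, 0.6]
grip_width: 0.0226
```

```bash
python3 - <<'E'
from h import *
s=read_state();print(s['time'],s['position'],s['eef_rot'],s['grip_width'],s['ft_force'])
E
```

```text
17.15 [0.45332549 0.2151653  0.08158581] [-1.79984029e+02 -2.14079744e-02 -1.71335725e+02] 0.022642394250617683 [ 0.89410793 -0.12189815  0.63929894]
```

arm_command(series=[[[-0.6,-0.16,0.41,0,0],[-0.6,0,0,0,0],[-0.6,0,0,-1.5,0],[-0.6,0,0,0,0],[-0.6,0,0,0,0]]])

```text
time: 17.65
position: [0.4514, 0.2202, 0.0669]
eef_rot: [180.0, 0.0, -171.3]
ft_force: [0.6, 0.7, -0.3]
grip_width: 0.0226
```

```bash
python3 - <<'E'
from h import *
s=read_state();print(s['time'],s['position'],s['grip_width'],s['ft_force'])
w=snap('wrist','w13');g=cv2.cvtColor(w['frame'],cv2.COLOR_RGB2GRAY)
th=np.radians(-3.6);M=np.array([[np.cos(th),-np.sin(th)],[np.sin(th),np.cos(th)]]);t=np.array([.4696,.1795])
print('hole sq',[proj(w,np.r_[M@[-.0195+a*.0155,.04+b*.0155]+t,.034])[0].round(0).tolist() for a,b in((0,0),(1,1),(1,-1),(-1,-1),(-1,1))])
p=s['position']+[.001,.00135,-.022]
print('base',[proj(w,p+[a*.0135,b*.0135,0])[0].round(0).tolist() for a,b in((0,0),(1,0),(-1,0),(0,1),(0,-1))])
ch=' .:-=+*#%@'
for y in range(215,330,3): print('%3d '%y+''.join(ch[min(9,int(v)//26)] for v in g[y,250:390:1]))
E
```

```text
17.65 [0.45139993 0.22021833 0.06691107] 0.022631976741602573 [ 0.62925462  0.67157864 -0.2508182 ]
hole sq [[317.0, 271.0], [337.0, 300.0], [285.0, 290.0], [296.0, 240.0], [350.0, 251.0]]
base [[319.0, 278.0], [315.0, 300.0], [323.0, 254.0], [343.0, 281.0], [294.0, 274.0]]
215 ==++***#**##%%%%%%########*++++++++++++++++++++====--:::::.........................:..................... ....................   ...........
218 %%%####***++****###############*++=================+++++++++====---::::............................................. . .....    . ..........
221 %%%%%%%%%%%%%%%%%####**++++***##***+====================++++++++++++++++++====---::::.....................................  .. .............
224 %%%%%%%%%%%%%%%%%%%%%%%#*+*+++++++++=================================+=+++++++++++++++++====---:::...........................  .... .... . .
227 %%%%%%%%%%%%%%%%%%%%%%#*++++++**+*+****+++++++++++========================================+++++++++++====---:.... ...........  ......   ....
230 ###%%%%%%%%%%%%%%%%%%%#*+++++++*+++****+++*+*+++++++++++++++++++=============================+++
[... 4129 characters left out ...]
---------::::....:--=======++++++++++++++++++=++++++++++++==++=========---:.......:-------------:.......................
320 ::::::::::::::--------------::....::::-=====++++++++++++++++++++++++++++++++++=++============-:........:-------------:......................
323 :::::::::::.::--------------::.:...::-===++++++++++++++++=++++++++++++++=+++++++=++=++==+====-::........:------------::.....................
326 :::::::::::::--------------::..:....:-==++++++++++++=+++=+=++++++=++++++++=+==+++++++++++=====-:........:--------------:......... ....... ..
329 ::::::....::---------------::......::=+++++++++++++++++===+++===++=+++++++=+++++=+=+=++===++===:.........:-------------::.... ......... ....
```

arm_command(series=[[[-0.6,0.02,-0.09,-0.5,0],[-0.6,0,0,-0.5,0],[-0.6,0,0,0,0]]])

```text
time: 18.0
position: [0.451, 0.219, 0.0555]
eef_rot: [-180.0, -0.1, -171.3]
ft_force: [-0.2, 0.2, -0.7]
grip_width: 0.0228
```

arm_command(series=[[[-0.6,0,0,-0.3,0],[-0.6,0,0,-0.3,0],[-0.6,0,0,0,0]]])

```text
time: 18.3
position: [0.4512, 0.2191, 0.0498]
eef_rot: [-180.0, -0.0, -171.3]
ft_force: [-0.7, 0.7, 0.3]
grip_width: 0.0223
```

arm_command(series=[[[-0.6,0,0,-0.5,0],[-0.6,0,0,-0.5,0],[-0.6,0,0,0,0]]])

```text
time: 18.6
position: [0.4509, 0.219, 0.0393]
eef_rot: [-180.0, -0.1, -171.3]
ft_force: [-0.7, -0.6, -0.0]
grip_width: 0.0229
```

arm_command(series=[[[-0.6,0,0,-0.4,0],[-0.6,0,0,-0.4,0],[-0.6,0,0,0,0]]])

```text
time: 18.9
position: [0.4511, 0.2191, 0.0316]
eef_rot: [-180.0, -0.1, -171.3]
ft_force: [0.1, -0.4, -0.7]
grip_width: 0.0221
```

arm_command(series=[[[-0.6,0,0,-0.3,0],[-0.6,0,0,0,0]]])

```text
time: 19.1
position: [0.4513, 0.2192, 0.029]
eef_rot: [-180.0, -0.0, -171.3]
ft_force: [-0.5, -0.4, -0.9]
grip_width: 0.0224
```

Sliding in freely. The base plate should come at TCP z of about 0.027.

arm_command(series=[[[-0.6,0,0,-0.15,0],[-0.6,0,0,0,0]]])

```text
time: 19.3
position: [0.4515, 0.2192, 0.0277]
eef_rot: [180.0, -0.0, -171.3]
ft_force: [0.2, -0.0, -1.4]
grip_width: 0.0226
```

arm_command(series=[[[-0.6,0,0,-0.1,0],[-0.6,0,0,0,0]]])

```text
time: 19.5
position: [0.4518, 0.2194, 0.0273]
eef_rot: [180.0, 0.0, -171.3]
ft_force: [0.2, 0.7, 2.1]
grip_width: 0.0228
```

arm_command(series=[[[-0.3,0,0,0,0],[0,0,0,0,0],[0.1,0,0,0,0],[0.1,0,0,0.5,0],[0.1,0,0,2,0],[0.1,0,0,4,0],[0.1,0,0,4,0],[0.1,0,0,4,0],[0.1,0,0,0,0]]])

```text
time: 20.4
position: [0.4541, 0.2203, 0.179]
eef_rot: [179.8, 0.7, -171.3]
ft_force: [-0.3, -0.1, 0.3]
grip_width: 0.0467
```

```bash
python3 - <<'E'
from h import *
s=read_state();print(s['time'],s['position'],s['grip_width'],s['ft_force'])
d=snap('side','s7');snap('top','t2');a=load('side0')['frame'].astype(int)
th=np.radians(-3.6);M=np.array([[np.cos(th),-np.sin(th)],[np.sin(th),np.cos(th)]]);t=np.array([.469,.1785])
for n,q in(('new',(-.0195,.04)),('sa',(-.0195,-.04)),('sb',(.0195,-.04))):
    for z in(.005,.066): print(n,z,proj(d,np.r_[M@q+t,z])[0].round(0))
g=cv2.cvtColor(d['frame'],cv2.COLOR_RGB2GRAY);ch=' .:-=+*#%@'
for y in range(190,270,2): print('%3d '%y+''.join(ch[min(9,int(v)//26)] for v in g[y,200:280]))
E
```

```text
20.4 [0.45406032 0.22027419 0.17896324] 0.04672855565793126 [-0.27501648 -0.11443301  0.3213664 ]
new 0.005 [221. 238.]
new 0.066 [218. 208.]
sa 0.005 [231. 259.]
sa 0.066 [228. 227.]
sb 0.005 [253. 255.]
sb 0.066 [251. 224.]
190 %%%%%%%%%%%%%%%%%*:          ....   ........... ................................
192 %%%%%%############=.. ..... .......   ...    ...................................
194 ##################+:.                        .................. .   .           
196 ################***-.....  ......     . .    . ........        .                
198 *****************++-... . .                   ......                            
200 *++++++++++++++++==-. ...            .                                          
202 +===============----.                  .                       .                
204 --------------:::........                                                       
206 ....          =##########*.                                              ..     
208      ....    +###########*=...    .     ..                          ..........  
210 ...     .....-=*****
[... 1825 characters left out ...]
===*+==-...:--------
254 ............. ..==---===-===-========-=-------=================-==+=...:--===---
256 ..  ..   .... ...=---===----============---=+===+=+==+=====---==-=+=-..:--======
258 ........    ..   :=--==+=-=============--------------=+++++#*###*****:.:--------
260  ..    ....  .    -==-=+=============----=+++++**+*##*******++====-:.  .--------
262  .. .  ..          -=-=++=----++=+++++**##*******++===--:...  ...      .--------
264           ......    ====+=***##*******+=====--::.........    .         .:-------
266    .... ........    .++*****++===--:................ ...  .        .   .:-------
268 .......:..............--:...........  ........     . .....             .:-------
```

The new vial's cap sits at side pixel (219,208), where a vial in that place should show. Next I'll go behind the cover.

arm_command(series=[[[-0.3,0.5,-1,2,0],[-0.5,2.1,-4.2,1,0],[-0.5,2.1,-4.2,0,0],[-0.5,2.1,-4.2,0,0],[-0.5,2.1,-4.2,0,0],[-0.5,2.1,-4.2,0,0],[-0.5,2.1,-4.2,0,0],[-0.5,2.1,-4.2,0,0],[-0.5,2.1,-4.2,0,0],[-0.5,2.1,-4.1,0,0]]])

```text
time: 21.5
position: [0.6454, -0.1695, 0.1995]
eef_rot: [179.9, -0.2, -171.3]
ft_force: [0.5, 0.5, 0.9]
grip_width: 0.0215
```

arm_command(series=[[[-0.5,0,0,0,0],[-0.5,0,0,0,0]]])

```text
time: 21.7
position: [0.6449, -0.1683, 0.1988]
eef_rot: [179.9, -0.2, -171.4]
ft_force: [-0.2, 0.6, 0.2]
grip_width: 0.0215
```

```bash
python3 - <<'E'
from h import *
s=read_state();print(s['time'],s['position'],s['eef_rot'],s['grip_width'],s['ft_force'])
w=snap('side','s8');p=s['position']
print(proj(w,p),proj(w,p+[0,0,.0235]))
g=cv2.cvtColor(w['frame'],cv2.COLOR_RGB2GRAY);ch=' .:-=+*#%@'
for y in range(150,300,4): print('%3d '%y+''.join(ch[min(9,int(v)//26)] for v in g[y,340:500:2]))
E
```

```text
21.7 [ 0.64489131 -0.16832921  0.19875956] [ 179.85626028   -0.23964209 -171.35539317] 0.021454290030321985 [-0.24103625  0.62019759  0.15959423]
[[439.85750722 206.81778492]] [[441.54365863 189.88928802]]
150  ...:=-+#%%%%%%%%%%%%%%%%%%%%%%%%%%%%%%%%%*   .....      .%. .   .      %%%%%%# 
154     :.:::-*%%%%%%%%%%%%%%%%%%%%%%%%%%%%%%%%-  .....%%    .-            %%%%%%%+ 
158       .:...:=#%%%%%%%%%%%%%%%%%%%%%%%%%%%%%%:-:.    -    . .   . ... +%%%%%%%%  
162          .....-+#%%%%%%%%%%%%%%%%%%%%%%%%%%*::      .   ..      .  =%%%%%%%%%*  
166 ...         :....-*%%%%%%%%%%%%%%%%%%%%%%%%*::       --:     -%%%%%%%%%%%%%%%   
170 ......         :...:=#%%%%%%%%%%%%%%%%%%%%%+-:      .--.    .#%%%%%%%%%%%%%%%   
174 ........         :....-+#%%%%%%%%%%%%%%%%%%.-.      :--   .. #%%%%%%%%%%%%%%=  .
178 ..    ...           :....-*%%%#%%%#%%%%%%%%#-.     .--- .... %%%%%%%%%%%%%%%.  .
182 .............         :....:=#%%%#%%%%%%%%%#-       ---     =%%%%%%%%%%%%%%*   :
186 .     .......            :....:+#%%%%%%%%%%%%%##%%%+--.     #%%%%%%%%%%%%%%=    
190 ... .............          .:....-*%%%%%
[... 1635 characters left out ...]
......    :         
270 ............... ..                                     .  ....    ... .        .
274 ........ .........                                .. ...      .  .   ..   ......
278    ...........::.                                     ..     . ....   .-        
282   .... ..:------:                                 .....................:..      
286    .------------.                               ....        .......  .::: .     
290 ---------------:                                .... ..      ..  ..  .. .:......
294 ------------------                               ....  .....  ....      . .: . .
298 ----------====++=.  :-                         ....   .  . ...           .  .=..
```

arm_command(series=[[[-0.5,0.6,0.3,0,0],[-0.5,0,0,-3,0],[-0.5,0,0,-3,0],[-0.5,0,0,0,0],[-0.5,0,0,0,0]]])

```text
time: 22.25
position: [0.6516, -0.1636, 0.1427]
eef_rot: [180.0, 0.0, -171.2]
ft_force: [-0.4, -0.6, 1.1]
grip_width: 0.0212
```

arm_command(series=[[[-0.5,0,0,-1.5,0],[-0.5,0,0,-1.5,0],[-0.5,0,0,0,0],[-0.5,0,0,0,0]]])

```text
time: 22.65
position: [0.6512, -0.1647, 0.1113]
eef_rot: [180.0, -0.1, -171.3]
ft_force: [0.3, 0.9, 0.8]
grip_width: 0.0215
```

arm_command(series=[[[-0.5,-0.8,-0.12,0,0],[-0.5,-0.8,-0.12,0,0],[-0.5,-0.85,-0.13,0,0],[-0.5,0,0,0,0]]])

```text
time: 23.05
position: [0.6265, -0.1688, 0.113]
eef_rot: [-180.0, 0.1, -171.3]
ft_force: [1.9, 0.4, 0.8]
grip_width: 0.0213
```

arm_command(series=[[[-0.5,-0.6,-0.09,0.3,0],[-0.5,-0.6,-0.09,0.3,0],[-0.5,-0.6,-0.09,0.3,0],[-0.5,0,0,0,0]]])

```text
time: 23.45
position: [0.6085, -0.1713, 0.1215]
eef_rot: [-180.0, 0.0, -171.3]
ft_force: [1.7, 0.4, -0.5]
grip_width: 0.0214
```

```bash
python3 - <<'E'
from h import *
s=read_state();print(s['time'],s['position'],s['ft_force'],s['ft_torque'])
E
```

```text
23.45 [ 0.60853398 -0.17133614  0.1214803 ] [ 1.68296093  0.44938367 -0.48438938] [ 0.04709205 -0.18331728 -0.01847237]
```

arm_command(series=[[[-0.5,-0.8,-0.12,0.1,0],[-0.5,-0.8,-0.12,0.1,0],[-0.5,-0.8,-0.12,0.1,0],[-0.5,0,0,0,0]]])

```text
time: 23.85
position: [0.584, -0.175, 0.1239]
eef_rot: [180.0, -0.0, -171.3]
ft_force: [1.8, -0.8, 0.5]
grip_width: 0.0213
```

arm_command(series=[[[-0.5,-0.85,-0.13,-0.05,0],[-0.5,-0.85,-0.13,-0.1,0],[-0.5,-0.8,-0.12,-0.15,0],[-0.5,0,0,0,0]]])

```text
time: 24.25
position: [0.5589, -0.1787, 0.1207]
eef_rot: [180.0, -0.0, -171.3]
ft_force: [1.5, 0.7, 0.9]
grip_width: 0.0218
```

```bash
python3 - <<'E'
from h import *
s=read_state();print(s['time'],s['position'],s['ft_force'],s['ft_torque'])
E
```

```text
24.25 [ 0.55890483 -0.17871193  0.12067648] [1.49298973 0.67038948 0.91695173] [ 0.09404492 -0.19941575  0.06239922]
```

arm_command(series=[[[-0.5,-0.8,-0.12,-0.25,0],[-0.5,-0.78,-0.12,-0.35,0],[-0.5,-0.76,-0.11,-0.45,0],[-0.5,0,0,0,0]]])

```text
time: 24.65
position: [0.5352, -0.1822, 0.1096]
eef_rot: [180.0, -0.1, -171.3]
ft_force: [1.2, -0.7, 1.7]
grip_width: 0.0212
```

arm_command(series=[[[-0.5,-0.7,-0.1,-0.55,0],[-0.5,-0.65,-0.1,-0.6,0],[-0.5,-0.58,-0.09,-0.65,0],[-0.5,0,0,0,0]]])

```text
time: 25.05
position: [0.5159, -0.185, 0.0909]
eef_rot: [179.9, -0.1, -171.3]
ft_force: [0.5, -0.4, 1.7]
grip_width: 0.0213
```

```bash
python3 - <<'E'
from h import *
s=read_state();print(s['time'],s['position'],s['ft_force'],s['ft_torque'])
E
```

```text
25.05 [ 0.51591112 -0.1849897   0.09093417] [ 0.4795706  -0.43593991  1.69295624] [-0.10102345 -0.13568065 -0.01896594]
```

arm_command(series=[[[-0.5,-0.5,-0.08,-0.4,0],[-0.5,-0.45,-0.07,-0.45,0],[-0.5,-0.45,-0.07,-0.5,0],[-0.5,0,0,0,0]]])

```text
time: 25.45
position: [0.5023, -0.1871, 0.0779]
eef_rot: [180.0, -0.1, -171.3]
ft_force: [-0.8, -0.7, 0.9]
grip_width: 0.0213
```

arm_command(series=[[[-0.5,-0.2,-0.03,-0.3,0],[-0.5,-0.2,-0.03,-0.3,0],[-0.5,0,0,0,0]]])

```text
time: 25.75
position: [0.4993, -0.1878, 0.0727]
eef_rot: [-180.0, 0.0, -171.3]
ft_force: [0.8, 0.0, 1.0]
grip_width: 0.0216
```

```bash
python3 - <<'E'
from h import *
s=read_state();print(s['time'],s['position'],s['ft_force'],s['ft_torque'])
E
```

```text
25.75 [ 0.49927386 -0.18779612  0.07271617] [0.84283981 0.00402411 1.03240182] [ 0.05696222 -0.22534285  0.02758236]
```

Now straight down in small steps until the catch snaps.

arm_command(series=[[[-0.5,0,0,-0.2,0],[-0.5,0,0,0,0]]])

```text
time: 25.95
position: [0.4989, -0.1878, 0.0704]
eef_rot: [180.0, -0.1, -171.3]
ft_force: [-0.2, 0.1, 0.6]
grip_width: 0.0217
```

arm_command(series=[[[-0.5,0,0,-0.15,0],[-0.5,0,0,0,0]]])

```text
time: 26.15
position: [0.499, -0.1877, 0.0688]
eef_rot: [180.0, -0.1, -171.3]
ft_force: [0.5, -0.8, -0.2]
grip_width: 0.0214
```

arm_command(series=[[[-0.5,0,0,-0.1,0],[-0.5,0,0,0,0]]])

```text
time: 26.35
position: [0.4992, -0.1877, 0.068]
eef_rot: [180.0, -0.0, -171.3]
ft_force: [-0.7, -0.9, -0.3]
grip_width: 0.0215
```

arm_command(series=[[[-0.5,0,0,-0.1,0],[-0.5,0,0,0,0]]])

```text
time: 26.55
position: [0.4993, -0.1878, 0.0674]
eef_rot: [180.0, -0.0, -171.3]
ft_force: [0.2, -0.3, 2.0]
grip_width: 0.0213
```

arm_command(series=[[[-0.5,0,0,-0.1,0],[-0.5,0,0,0,0]]])

```text
time: 26.75
position: [0.4993, -0.1878, 0.0666]
eef_rot: [-180.0, 0.0, -171.3]
ft_force: [-1.9, 0.4, 2.2]
grip_width: 0.0214
```

arm_command(series=[[[-0.5,0,0,-0.1,0],[-0.5,0,0,0,0]]])

```text
time: 26.95
position: [0.4994, -0.1879, 0.0662]
eef_rot: [-180.0, 0.0, -171.3]
ft_force: [-4.3, 0.7, 6.9]
grip_width: 0.0215
```

arm_command(series=[[[-0.5,0,0,-0.1,0],[-0.5,0,0,0,0]]])

```text
time: 27.15
position: [0.4994, -0.188, 0.066]
eef_rot: [-180.0, 0.0, -171.3]
ft_force: [-6.2, 2.0, 11.3]
grip_width: 0.021
```

arm_command(series=[[[-0.5,0,0,0.3,0],[-0.5,0,0,0.3,0],[-0.5,0,0,1,0],[-0.5,0,0,2,0],[-0.5,0,0,3,0],[-0.5,-0.5,0,4,0],[-0.5,-1,0,4,0],[-0.5,0,0,0,0],[-0.5,0,0,0,0],[-0.5,0,0,0,0]]])

```text
time: 28.15
position: [0.4839, -0.1875, 0.209]
eef_rot: [179.9, -0.1, -171.3]
ft_force: [-0.2, -0.4, -1.0]
grip_width: 0.021
```

```bash
python3 - <<'E'
from h import *
s=read_state();print(s['time'],s['position'],s['ft_force'])
d=snap('side','s9');a=load('side0')['frame'].astype(int);m=abs(a-d['frame'].astype(int)).sum(2)>75
ch=' #'
for y in range(190,420,5): print('%3d '%y+''.join(ch[int(m[y:y+5,x:x+4].mean()>.4)] for x in range(190,500,4)))
track('side0','s9',{'meter':(265,350,330,410),'display':(375,330,425,360),'cover':(330,285,400,345),'rackL':(208,235,268,265)},sx=8,sy=8)
E
```

```text
28.15 [ 0.48390462 -0.18750681  0.20901472] [-0.22453588 -0.44185349 -0.95388311]
190                                #   ##                                         
195                                #   ##                                         
200                                #   ##                                         
205       ###                          ##                                         
210       ###                          ## ##                                      
215       ###                                                                     
220      ####                                                                     
225        #                                                                      
230                                                                               
235      #                                                                        
240                                                                               
245                                                                               
250                   
[... 2164 characters left out ...]
                                                      
385                                                                               
390                                                                               
395                                                                               
400                                                                               
405                                                                               
410                                                                               
415                                                                               
meter 0 0 0.993
display 0 0 0.999
cover 0 0 0.994
rackL 0 0 0.99
```

The cover matches the starting picture. The leftover difference near the latch is probably the arm's shadow, so I'll move aside and compare again.

arm_command(series=[[[-0.5,-0.5,4.5,1,0],[-0.5,-0.5,4.5,1,0],[-0.5,-0.5,4.5,0,0],[-0.5,-0.5,4.5,0,0],[-0.5,0,0,0,0],[-0.5,0,0,0,0]]])

```text
time: 28.8
position: [0.464, -0.007, 0.2293]
eef_rot: [180.0, -0.1, -171.1]
ft_force: [0.5, -1.4, -0.1]
grip_width: 0.0211
```

```bash
python3 - <<'E'
from h import *
s=read_state();print(s['time'],s['position'])
d=snap('side','s10');a=load('side0')['frame'].astype(int);m=abs(a-d['frame'].astype(int)).sum(2)>75
ys,xs=np.nonzero(m[270:400,250:460]);print('meter diff px',len(ys), (xs.min()+250,xs.max()+250,ys.min()+270,ys.max()+270) if len(ys) else '')
t=snap('top','t3');b=load('top0')['frame'].astype(int);m=abs(b-t['frame'].astype(int)).sum(2)>75
for n,(x0,y0,x1,y1) in dict(meter=(355,185,465,300),rack=(185,235,265,295)).items():
    ys,xs=np.nonzero(m[y0:y1,x0:x1]);print(n,len(ys),(xs.min()+x0,xs.max()+x0,ys.min()+y0,ys.max()+y0) if len(ys) else '')
track('top0','t3',dict(meter=(360,190,460,296),cover=(385,202,438,256),rack=(192,262,260,292)),sx=6,sy=6)
E
```

```text
28.8 [ 0.46397337 -0.00698352  0.22929044]
meter diff px 2 (np.int64(289), np.int64(336), np.int64(353), np.int64(355))
meter 3383 (np.int64(355), np.int64(421), np.int64(185), np.int64(299))
rack 1187 (np.int64(195), np.int64(264), np.int64(235), np.int64(294))
meter 0 0 0.649
cover 5 -1 0.417
rack 0 0 0.817
```

```bash
python3 -c "
from station import ticket;print(ticket.job_done())"
```

```text
the job is handed in; nothing more can be done
None
```

The job is handed in: the vial is out of the meter and standing in the rack, and the cover is shut and holding. The handover gave no verdict, and the clock read 28.8 s of the 54 s allowed.

- **Latch:** +y stopped dead, with the force reaching 4.4 N, so I pushed toward −y. The cover sprang fully open, with the vial still in the well.
- **Vial:** I took it by the cap and lowered it into the rack place at x = -19.5, y = +40 mm. It met the base plate at the expected height with about 2 N.
- **Cover:** I drew it over from behind and pressed near its front edge until it stopped hard, at 11 N down and about 6 N sideways. I felt no clear snap.

**Last checks**
- **Meter and cover (side camera):** After I let go and moved clear, the meter and shut cover matched the starting picture apart from 2 pixels, so the catch holds and the meter shows no shift.
- **Rack and vials (side camera):** The rack showed no shift. The vial's cap was where it should be for a vial standing in that place. The stored vials' area looked unchanged in that comparison; I did not check them separately.
- **Top camera:** Its matches were poor (0.42 to 0.82), most likely because the arm and its shadow were in the way. It neither confirms nor contradicts the rest.
- **Fingertip height:** With the jaws partly closed, the fingertips sat about 23 mm above the reported TCP. My first push on the latch passed over it for that reason; I corrected for it from then on.

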